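# Prop the knob guard open and turn the heat trim up

### The job

On the hot-wire cutter's control box, lift the spring-closed flip guard with the loose square steel prop bar and seat the bar flat in the prop rest under it, so that the bar alone holds the guard wide open. Then turn the wing knob that the guard covered clockwise, as far as its stop, and leave it there with the guard still propped. Work gently: force nothing on the box, and leave the weight, pin tub, glue bottle and eraser where they are.

Things in the scene. Friction and masses are not known exactly. Their poses are not given: they have to be found in the camera images.
- control_box: grey control box, fixed, 114 x 150 mm, flat top panel 50 mm above its underside. Origin on its underside; x points to the rear (away from the robot), y to its left, z up; it spans x -62 to +52, y -75 to +75. Offsets called box x, y are in this frame, mm; heights are above the panel. Guard, rest and box bear at most 35 N.
- hinge_nominal (a point): nominal middle of the guard's hinge line (box x +30, y 0, 6 above the panel; axes as the box). Guard, hinge and prop rest are one aluminium unit screwed on through slots: the whole unit stands up to 7 mm to the front or rear (box x) of all nominal places named here. That shift is not measured: feel for it.
- guard (a joint): guard angle, rad: 0 closed, grows as its front edge swings up and back; firm stop 1.57. A plate 3 mm thick, y -64 to +64. Closed: level, underside 40 above the panel, front edge nominally box x -44, rear +32, open space below the front edge. At the stop: upright, inner face at x +64, reaching 80 above the panel. A 0.1 to 0.15 N m spring load always shuts it, slowed by a damper; only thin arms at its sides go down to the hinge.
- rest_nominal (a point): where the seated bar's centre nominally lies (box x +21, y -35, 23 above the panel; axes as the box). Channel along x, 26 mm wide, floor 14 and side walls 22 above the panel: front part x -19 to -6, rear part +38 to +50, open gap for the fingers between.
- rest_wall (a point): nominal top middle of the wall that ends the rest in front: x -24.5 to -18.5 (this point: -21.5), y -35, 26 above the panel. With the guard hard on its stop the bar fits between guard and wall with 2.5 mm to spare; once let go, the guard slides it forward against the wall and leans on it at about 1.45 to 1.5 rad.
- prop_mid (a point): centre of the prop bar, a loose square steel bar 80 x 18 x 18 mm, 0.11 to 0.2 kg, lying on the bench in front of the box; x axis along its length, z up. Either end may point to the rear.
- prop_bar: the same prop bar, origin at the centre of its underside, 9 mm below its centre.
- trim_knob (a joint): turn of the knob in rad: grows as it is turned clockwise seen from above, firm stop at 1.6; starts between 0.1 and 0.5. Stiff: about 0.04 N m. Its wing is plastic: pinch it with 10 to 40 N, no more.
- knob_grip (a point): on the turning axis of the black wing knob (box x -14, y +35), 19 above the panel. The wing, the part to grip, is an upright bar 34 long, 12 thick, from 4 to 34 above the panel; the x axis of this point lies along the wing (both ways alike), z up; at the stop the wing stands 0.8 rad clockwise of the box's x axis.
- weight_a: ground steel weight, 30 x 50 x 31 mm, bystander left of the box; origin at the centre of its underside
- pin_tub: clear round pin tub, 52 mm wide, 18 high, bystander right of the box; origin at the centre of its underside
- glue_bottle: small glue bottle, 34 mm wide, 92 high, bystander left of the bar; origin at the centre of its underside
- eraser: eraser in a sleeve, 20 x 46 x 12 mm, bystander front left; origin at the centre of its underside
Mind the look-alikes: they are no part of the job. There is more than one size of the prop_bar; the job needs the larger.

How it is judged (in metres and radians):
On the way, in this order (a step that is already met when the one before it is completed fails the run):
1. the guard is swung up off the knob with the prop bar (value of joint guard above 1.2 rad and contact force between the fingers and prop_bar above 0.5 N), for 0.1 s.
2. the bar lies seated in the prop rest, let go, and holds the guard open (x of prop_mid in the frame of control_box between 0.01 and 0.034 m and y of prop_mid in the frame of control_box between -0.042 and -0.028 m and z of prop_mid in the frame of control_box between 0.068 and 0.077 m and angle between the x axis of prop_mid and the x axis of control_box, either way round below 0.15 rad and value of joint guard above 1.33 rad and contact force between the fingers and prop_bar below 0.1 N), for 0.3 s.
3. the knob is turned clockwise to its stop while the bar holds the guard (x of prop_mid in the frame of control_box between 0.01 and 0.034 m and y of prop_mid in the frame of control_box between -0.042 and -0.028 m and z of prop_mid in the frame of control_box between 0.068 and 0.077 m and angle between the x axis of prop_mid and the x axis of control_box, either way round below 0.15 rad and value of joint guard above 1.33 rad and value of joint trim_knob above 1.5 rad), for 0.2 s.
At the end, for the whole second after the job is handed in: The bar lies flat in the prop rest (centre at box x 10 to 34, y -42 to -28, 68 to 77 mm above the box's underside, in line with the box within 0.15 rad), released and at rest, holding the guard above 1.33 rad; the knob stands within 0.1 rad of its clockwise stop (above 1.5 rad) (all of step 3 and contact force between the fingers and prop_bar below 0.1 N and linear speed of prop_bar below 0.01 m/s); the robot touches nothing.
It fails at once if the prop bar presses on the guard, its rest or the box with more than 35 N (contact force between prop_bar and guard_base above 35 N or contact force between prop_bar and control_box above 35 N).
It fails at once if the robot presses on the guard or its rest with more than 35 N (contact force between any of the fingers, the arm and guard_base above 35 N).
It fails at once if the arm presses on the box with more than 35 N, or the fingers squeeze the knob too hard (both pads together over 100 N) (contact force between the arm and control_box above 35 N or contact force between the fingers and control_box above 100 N).
It fails at once if the weight, pin tub, glue bottle or eraser is pushed out of its place by more than 20 mm (distance of any of weight_a, pin_tub, glue_bottle, eraser from where it was at the start of the episode above 0.02 m).
It also fails if it takes over 70 s, if anything falls off the work surface, if the arm or the gripper's body presses on something with over 40 N, if the wrist force passes 120 N, or if a joint passes its speed limit or range.

### The arm

A 6-joint arm with a two-finger parallel gripper is mounted at the origin on a cart in front of the work surface, level with it; the furniture and walls round the work are solid. World frame = base frame: x ahead of the robot, y to its left, z up, the work surface at z = 0. Lengths are in mm, angles in degrees, forces in N, time in s.
With the tool pointing down it reaches from about 300 to 850 mm from the base axis. Payload 4.2 kg.
Tool frame: the origin (TCP) lies at the very end of the fingers, on their centre line; the grasp point (between the pads) lies 19 mm behind it (env.grip_depth is the distance from the TCP to the grasp point, in mm); y points along the fingers, z is the direction in which the jaws open and shut, and the axes are right-handed (so a half turn about y gives the same grasp; the last joint's range is limited). The gripper opens to 91 mm and grips with 3 to 60 N. Pads are 32 mm wide; open, the fingers measure 118 mm over their backs; the gripper's body (76 mm by 178 mm) begins 60 mm behind the grasp point.
Start: joints at [62.853, 18.312, 89.639, -0, 72.044, -1.146], TCP at [252.075, 516.818, 213.976] pointing down, gripper open.
Joint ranges: [-177.97, 177.97], [-48.28, 115.42], [12.27, 149.76], [-77.06, 257.06], [2.81, 150.46], [-146.56, 146.56]. Speed limits (degrees/s): [147.25, 147.25, 180, 180, 180, 180].

### API

Orientations are given as [roll, pitch, yaw] about the fixed x, y, z axes, in that order (R = Rz(yaw) Ry(pitch) Rx(roll)).
In Python, from workcell import state, imaging, job, env gives the robot as it stands.
- The arm moves only by the shell command python3 -m pendant 'ROWS' [FORCE]. ROWS is JSON, a list of rows, each an object with "delta_pos": the shift along the tool's x, y, z in cm, a list of three; "twist": the turn, a rotation vector about the tool's x, y, z in degrees, a list of three; "grip": the opening in per cent of the stroke, from 0 (shut) to 100 (fully open). In form: [{"delta_pos": [tx, ty, tz], "twist": [wx, wy, wz], "grip": grip}, ...]. A call has exactly 5 rows; each row is the pose to reach, as a shift and turn from the pose commanded when the call began, along the tool's axes at that moment; what a row does not reach only later rows make up. A row lasts 1/10 s, in which the tool goes at most 50 mm and 8.59 degrees, less where a joint would pass 70% of its speed; a pose out of reach is approached as far as the arm can. A call with a gripper value outside its range is refused whole. The fingers move at their own pace and stop on an object; FORCE is the grip in N (left out, the last holds). Time passes only in rows, so rows that repeat a pose let the fingers close, or fill a call up. It gives the time, the measured TCP pose, the force and the opening at its end, in the units of the state.
- state(): the state, without advancing time (a new reading comes with each control period).
- imaging.grab_frame(name): name is "scene" or "side" or "wrist"; returns (picture, depth): 420x560x3 uint8, red, green, blue; 420x560 float32, mm along the optical axis (not along the pixel's ray), 0 where there is no reading.
- imaging.camera_info(name): a dict with "fx", "fy", "cx", "cy" (pixels), "k1" (the pictures are not rectified: a ray, as slopes to the right and down, at radius r is drawn at 1 + k1 r^2 times it, then the intrinsics apply), "R" (3x3) and "t" (3): a world point X has camera coordinates R X + t. Camera axes: x right, y down, z forward; pixel columns grow to the right and rows downward; lengths in mm; the calibration is good to about 2 mm. A picture is of the moment at which its call begins: read the wrist's pose just before it. camera_info takes no time and is no camera call; for the wrist camera it gives the pose at the moment of the call.
- job.job_done(): hands the job in, once; it reports no verdict.
The state is a dict: "time_s": time; "qpos": joint angles; "qvel": joint speeds; "effort": joint torques, N m; "ee_pos": TCP position; "ee_rot": TCP orientation; "force": force on the tool from outside, world axes, zero at the start; "torque": the same for the moment, N m; "gripper_width": finger opening in mm.
Only numpy, scipy, OpenCV 4.12 (cv2) and the standard library are available. Lean on these libraries where they do the work, as an engineer would, in place of code of your own. Each camera call takes 0.05 s, during which the arm holds its last target.

## Working session

There is one attempt and no reset: what is moved stays moved. The work goes in short steps, Python scripts to look and compute and a shell command to move; the robot and the scene stay as the last step left them, time stands still between calls to the robot, and variables do not carry over. Pictures are saved under pics/ and viewed, and the job is handed in when it is done.

```bash
ls; mkdir -p pics; python3 - <<'E'
from workcell import state, imaging, env
import cv2
print(state()); print([a for a in dir(env) if a[0]!='_'], env.grip_depth)
for n in ("scene","side","wrist"):
    i=imaging.camera_info(n); p,d=imaging.grab_frame(n)
    print(n,i); cv2.imwrite(f"pics/{n}0.png",p[:,:,::-1])
    import numpy as np; np.savez(f"pics/{n}0.npz",p=p,d=d,**{k:np.array(v) for k,v in i.items()})
E
```

```text
pics
{'time_s': 0.0, 'qpos': array([ 6.28527595e+01,  1.83503904e+01,  8.97047152e+01, -6.17309952e-04,
        7.20416399e+01, -1.14769683e+00]), 'qvel': array([ 0.06423718, -0.06766536,  0.03941608,  0.10956332,  0.0586325 ,
       -0.00554067]), 'effort': array([-4.51095202e-04, -4.12480116e+01, -2.31975496e+01,  7.29323085e-02,
        4.56687680e-02, -1.24244866e-04]), 'ee_pos': array([251.85836627, 516.37170532, 213.14425301]), 'ee_rot': array([-9.00967378e+01,  1.35099085e-03, -2.59993540e+01]), 'force': array([-0.38712426, -0.80485609, -0.09174284]), 'torque': array([-0.04505976,  0.00443747,  0.00121326]), 'gripper_width': 91.09266669986071}
['Unreachable', 'grip_depth'] 18.8
scene {'fx': 432.3089780249547, 'fy': 432.3089780249547, 'cx': 275.7172592360126, 'cy': 201.43753202404702, 'k1': -0.027248852519824864, 'R': array([[ 0.6277536 , -0.77836266,  0.00877473],
       [-0.47642523, -0.39310525, -0.78643961],
       [ 0.61558461,  0.48950979, -0.61760485]]), 't': array([-175.78596983,  395.89818936,  470.8146369 ])}
side {'fx': 462.9153322574865, 'fy': 462.9153322574865, 'cx': 277.4170838722517, 'cy': 208.0583621422137, 'k1': -0.1198350278716023, 'R': array([[-9.39840002e-01, -3.41614058e-01, -7.78545487e-04],
       [-2.00536297e-01,  5.53552571e-01, -8.08309808e-01],
       [ 2.76560959e-01, -7.59525765e-01, -5.88756867e-01]]), 't': array([ 589.66230762,   55.08577232, 1020.27427207])}
wrist {'fx': 294.6922183376226, 'fy': 294.6922183376226, 'cx': 281.1979086478149, 'cy': 209.6269187358978, 'k1': -0.055215062375858215, 'R': array([[ 0.43893914,  0.89851553, -0.00150803],
       [ 0.86892733, -0.42405647,  0.25522812],
       [ 0.22868694, -0.11333998, -0.96687969]]), 't': array([-575.04443599,  -27.02477349,  390.62178522])}
```

View pics/scene0.png

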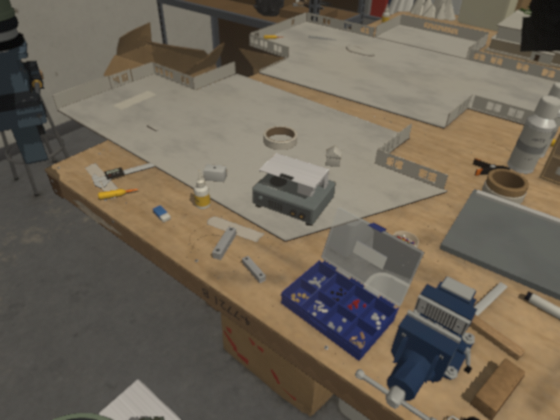

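View pics/side0.png

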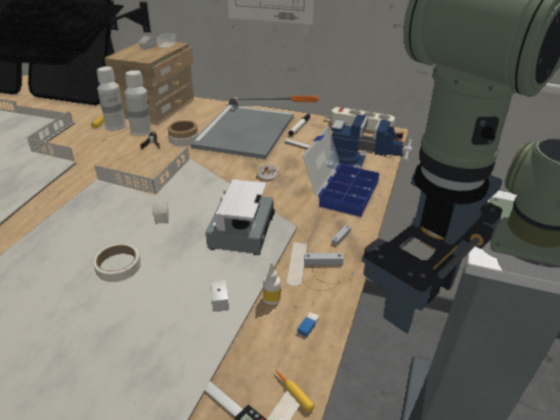

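View pics/wrist0.png

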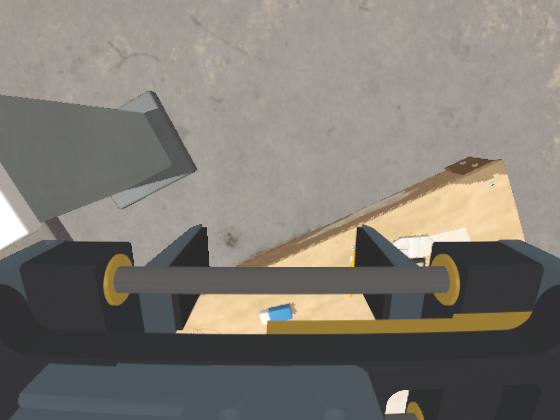

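```bash
cat > h.py <<'E'
import numpy as np, cv2
from scipy.spatial.transform import Rotation as Ro
class Cam:
    def __init__(s,f):
        z=np.load(f); s.p=z['p']; s.d=z['d']; s.R=z['R']; s.t=z['t']
        s.K=np.array([[z['fx'],0,z['cx']],[0,z['fy'],z['cy']],[0,0,1]],float); s.D=np.array([float(z['k1']),0,0,0])
        s.C=-s.R.T@s.t
    def rays(s,px):
        # model: distorted = u(1+k1 r^2) -> cv2 model same
        q=cv2.undistortPoints(np.array(px,float).reshape(-1,1,2),s.K,s.D)[:,0]
        return np.c_[q,np.ones(len(q))]
    def plane(s,px,z):
        w=s.rays(px)@s.R; return s.C+w*((z-s.C[2])/w[:,2])[:,None]
    def cloud(s):
        v,u=np.mgrid[:420,:560]; r=s.rays(np.c_[u.ravel(),v.ravel()])
        return ((r*s.d.ravel()[:,None]-s.t)@s.R).reshape(420,560,3)
    def proj(s,X):
        return cv2.projectPoints(np.array(X,float).reshape(-1,1,3),cv2.Rodrigues(s.R)[0],s.t,s.K,s.D)[0][:,0]
def grab(n,tag):
    from workcell import imaging
    i=imaging.camera_info(n); p,d=imaging.grab_frame(n)
    np.savez(f"pics/{n}{tag}.npz",p=p,d=d,**{k:np.array(v) for k,v in i.items()})
    cv2.imwrite(f"pics/{n}{tag}.png",p[:,:,::-1]); return Cam(f"pics/{n}{tag}.npz")
def crop(c,u0,v0,u1,v1,f,name):
    cv2.imwrite(name,cv2.resize(c.p[v0:v1,u0:u1,::-1],None,fx=f,fy=f,interpolation=cv2.INTER_CUBIC))
E
python3 - <<'E'
from h import *
a=Cam('pics/scene0.npz'); b=Cam('pics/side0.npz')
for c,n,pts in ((a,'scene',[(224,242),(253,268),(293,173),(290,200),(200,192),(161,213),(214,173)]),(b,'side',[(324,260),(341,235),(243,195),(272,290),(308,324),(219,294),(267,172)])):
    C=c.cloud(); print(n,c.C)
    for u,v in pts: print((u,v),C[v,u].round(0))
crop(a,140,140,360,290,3.6,'pics/sc1.png'); crop(b,190,150,370,345,3,'pics/sd1.png')
E
```

```text
scene [   9.13991697 -211.66395104  603.66989291]
(224, 242) [429. 251.  17.]
(253, 268) [416. 163.  13.]
(293, 173) [608. 220. 100.]
(290, 200) [579. 204.  55.]
(200, 192) [486. 375.  47.]
(161, 213) [412. 423.  11.]
(214, 173) [573. 422.  30.]
side [283.06689005 945.8686592  645.67893329]
(324, 260) [431. 265.  13.]
(341, 235) [418. 175.  13.]
(243, 195) [623. 222.  99.]
(272, 290) [492. 400.  37.]
(308, 324) [414. 431.  11.]
(219, 294) [578. 441.  37.]
(267, 172) [663. -17.   9.]
```

View pics/sc1.png

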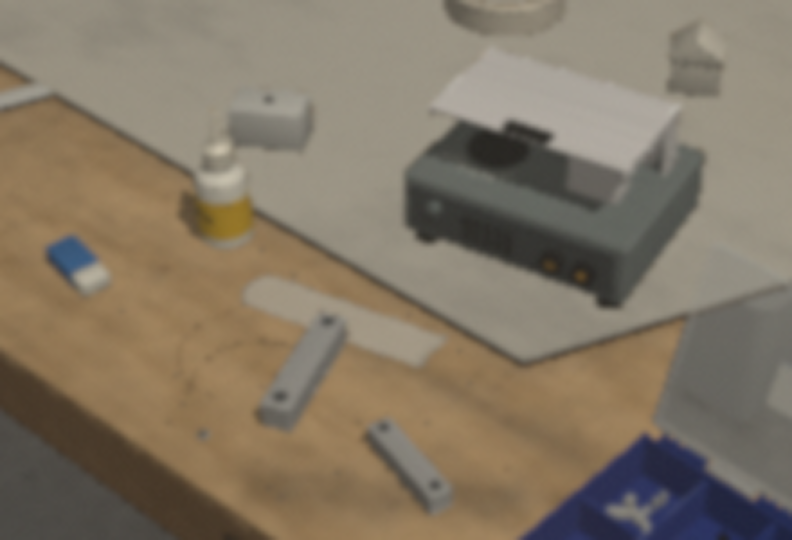

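View pics/sd1.png

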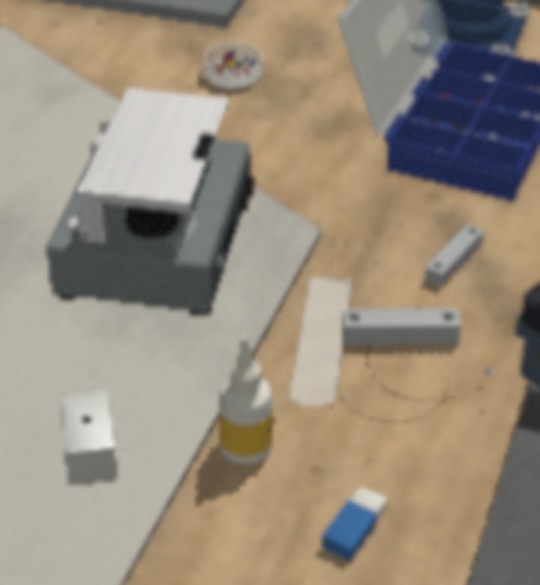

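```bash
python3 - <<'E'
from h import *
for n in('scene','side'):
    c=Cam(f'pics/{n}0.npz'); C=c.cloud().reshape(-1,3)
    b=C[(abs(C[:,0]-430)<60)&(abs(C[:,1]-258)<40)&(C[:,2]>12)&(C[:,2]<24)]
    r=cv2.minAreaRect(b[:,:2].astype(np.float32)); print(n,'bar',len(b),np.median(b[:,2]),r)
    print(cv2.PCACompute2(b[:,:2].astype(np.float32),None)[:2])
    q=C[(abs(C[:,0]-600)<130)&(abs(C[:,1]-215)<110)&(C[:,2]>42)&(C[:,2]<58)]
    print(' panel',len(q),np.median(q[:,2]),cv2.minAreaRect(q[:,:2].astype(np.float32)))
    q=C[(abs(C[:,0]-600)<130)&(abs(C[:,1]-215)<110)&(C[:,2]>84)&(C[:,2]<104)]
    print(' guard',len(q),np.median(q[:,2]),cv2.minAreaRect(q[:,:2].astype(np.float32)),)
    t=C[(abs(C[:,0]-480)<60)&(abs(C[:,1]-300)<60)]; print(' table',np.median(t[:,2]))
E
```

```text
scene bar 289 16.521737811414603 ((435.75164794921875, 256.6085205078125), (83.03975677490234, 18.680740356445312), 20.808731079101562)
(array([[432.18668, 254.55632]], dtype=float32), array([[ 0.9377071 ,  0.34742662],
       [-0.34742662,  0.9377071 ]], dtype=float32))
 panel 1575 54.75801068564116 ((625.2991333007812, 230.15904235839844), (117.7648696899414, 150.9742431640625), 10.100556373596191)
 guard 1327 98.26947836838178 ((622.9794921875, 229.83966064453125), (79.9888916015625, 129.02481079101562), 9.471016883850098)
 table -1.344318623889245
side bar 303 17.51837363122281 ((434.9883117675781, 256.62225341796875), (80.12458801269531, 20.744630813598633), 21.621538162231445)
(array([[434.24557, 258.49252]], dtype=float32), array([[ 0.93086064,  0.36537427],
       [-0.36537427,  0.93086064]], dtype=float32))
 panel 1356 54.85659890998055 ((625.6791381835938, 232.38427734375), (117.5386962890625, 150.51670837402344), 9.494610786437988)
 guard 1430 98.42971889304323 ((622.4658813476562, 230.1966552734375), (76.87814331054688, 132.7540740966797), 9.35455322265625)
 table 0.45344267319152676
```

The pictures show:
- **Box:** the guard plate is at scene px (293,173). The box is yawed about 9.6° and its panel is at z≈55.
- **Bars:** the larger bar is at scene (224,242) and side (324,260). The shorter look-alike is at scene (253,268).
- **Bystanders:** the glue bottle, eraser, weight and tub are clear of the line from the bar to the box.

I'll hover over the bar first.

```bash
cat >> h.py <<'E'
def goto(tx,ty,tz,psi,cmd=None):
    "print tool-frame delta (cm) and twist (deg) from current to target (tool down)"
    from workcell import state
    s=state(); R=Ro.from_euler('xyz',s['ee_rot'],degrees=True)
    T=Ro.from_euler('xyz',[-90,0,psi],degrees=True)
    d=R.inv().apply(np.array([tx,ty,tz])-s['ee_pos'])/10
    w=(R.inv()*T).as_rotvec(degrees=True)
    print('delta',d.round(2),'twist',w.round(1))
BO=np.array([630.4,232.1]); BY=9.6; PZ=54.8   # box origin, yaw, panel height
def b2w(x,y):
    a=np.radians(BY); return BO+np.array([x*np.cos(a)-y*np.sin(a),x*np.sin(a)+y*np.cos(a)])
def w2b(X,Y):
    a=np.radians(BY); dx,dy=np.array([X,Y])-BO; return np.array([dx*np.cos(a)+dy*np.sin(a),-dx*np.sin(a)+dy*np.cos(a)])
E
python3 -c "
from h import *
goto(428.9,254.2,160,21.2)"
python3 -m pendant '[{"delta_pos":[27.4,5.4,-15.8],"twist":[0,-47.2,0],"grip":100},{"delta_pos":[27.4,5.4,-15.8],"twist":[0,-47.2,0],"grip":100},{"delta_pos":[27.4,5.4,-15.8],"twist":[0,-47.2,0],"grip":100},{"delta_pos":[27.4,5.4,-15.8],"twist":[0,-47.2,0],"grip":100},{"delta_pos":[27.4,5.4,-15.8],"twist":[0,-47.2,0],"grip":100}]'
python3 -c "
from h import *
goto(428.9,254.2,160,21.2)"
```

```text
delta [ 27.4    5.35 -15.81] twist [  0.1 -47.2  -0. ]
time_s: 0.65
ee_pos: [380.6, 326.8, 174.7]
ee_rot: [-90.0, 0.0, 14.0]
force: [0.4, 1.4, 0.0]
gripper_width: 91.1
delta [ 2.93  1.47 -8.21] twist [ 0.  -7.2 -0. ]
```

```bash

python3 -m pendant '[{"delta_pos":[2.1,1.3,-6.7],"twist":[0,-4.2,0],"grip":100},{"delta_pos":[2.1,1.3,-6.7],"twist":[0,-4.2,0],"grip":100},{"delta_pos":[2.1,1.3,-6.7],"twist":[0,-4.2,0],"grip":100},{"delta_pos":[2.1,1.3,-6.7],"twist":[0,-4.2,0],"grip":100},{"delta_pos":[2.1,1.3,-6.7],"twist":[0,-4.2,0],"grip":100}]'
python3 -c "
from h import *
goto(428.9,254.2,160,21.2)
c=grab('wrist',1); C=c.cloud().reshape(-1,3); print(c.C)
b=C[(abs(C[:,0]-430)<60)&(abs(C[:,1]-258)<40)&(C[:,2]>12)&(C[:,2]<24)]
print(len(b),np.median(b[:,2]),cv2.minAreaRect(b[:,:2].astype(np.float32)))
"
```

```text
time_s: 1.15
ee_pos: [415.9, 269.3, 162.3]
ee_rot: [-90.0, -0.0, 17.9]
force: [0.2, -0.8, 0.7]
gripper_width: 91.2
delta [ 0.77  0.23 -1.84] twist [-0.  -3.3  0. ]
[346.64564687 248.55149068 332.77672649]
1136 17.664111924778425 ((435.10064697265625, 257.7957763671875), (80.24846649169922, 18.209564208984375), 20.228572845458984)
```

View pics/wrist1.png

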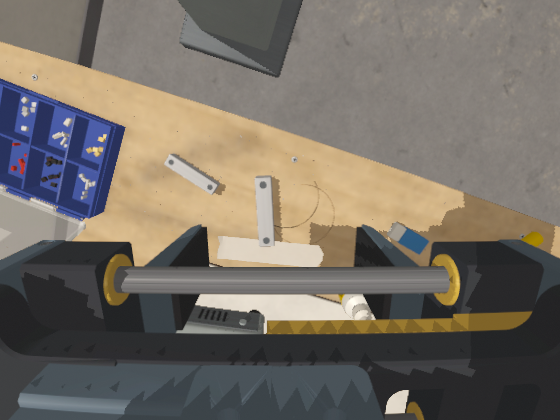

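```bash

python3 -c "
from h import *
goto(429,255,60,20.7)"
python3 -m pendant '[{"delta_pos":[0.75,10.2,-1.8],"twist":[0,-2.8,0],"grip":50},{"delta_pos":[0.75,10.2,-1.8],"twist":[0,-2.8,0],"grip":50},{"delta_pos":[0.75,10.2,-1.8],"twist":[0,-2.8,0],"grip":50},{"delta_pos":[0.75,10.2,-1.8],"twist":[0,-2.8,0],"grip":50},{"delta_pos":[0.75,10.2,-1.8],"twist":[0,-2.8,0],"grip":50}]'
python3 -c "
from h import *
goto(429,255,2.5,20.7)"
```

```text
delta [ 0.81 10.23 -1.78] twist [-0.  -2.7  0. ]
time_s: 1.7
ee_pos: [430.1, 255.0, 62.1]
ee_rot: [-90.0, -0.2, 20.7]
force: [0.1, -0.4, 0.3]
gripper_width: 54.4
delta [-0.13  5.96  0.03] twist [-0.   0.   0.2]
```

```bash

python3 -m pendant '[{"delta_pos":[-0.1,2,0],"twist":[0,0,0],"grip":50},{"delta_pos":[-0.1,4,0],"twist":[0,0,0],"grip":50},{"delta_pos":[-0.1,5.8,0],"twist":[0,0,0],"grip":50},{"delta_pos":[-0.1,5.8,0],"twist":[0,0,0],"grip":50},{"delta_pos":[-0.1,5.8,0],"twist":[0,0,0],"grip":50}]'
python3 -c "
from h import *
goto(429,255,2.5,20.7)"
```

```text
time_s: 2.2
ee_pos: [429.1, 254.2, 3.9]
ee_rot: [-90.0, -0.2, 20.7]
force: [0.1, 0.6, -0.4]
gripper_width: 45.5
delta [0.02 0.14 0.08] twist [-0.  -0.   0.2]
```

```bash

python3 -m pendant '[{"delta_pos":[0,0.1,0.05],"twist":[0,0,0],"grip":20},{"delta_pos":[0,0.1,0.05],"twist":[0,0,0],"grip":10},{"delta_pos":[0,0.1,0.05],"twist":[0,0,0],"grip":0},{"delta_pos":[0,0.1,0.05],"twist":[0,0,0],"grip":0},{"delta_pos":[0,0.1,0.05],"twist":[0,0,0],"grip":0}]' 50
python3 -m pendant '[{"delta_pos":[0,0,0],"twist":[0,0,0],"grip":0},{"delta_pos":[0,0,0],"twist":[0,0,0],"grip":0},{"delta_pos":[0,-1,0],"twist":[0,0,0],"grip":0},{"delta_pos":[0,-3,0],"twist":[0,0,0],"grip":0},{"delta_pos":[0,-5,0],"twist":[0,0,0],"grip":0}]' 50
python3 -c "
from workcell import state
print(state())"
```

```text
time_s: 2.7
ee_pos: [428.0, 253.8, 1.6]
ee_rot: [-90.0, -0.0, 20.7]
force: [0.4, -0.5, 4.3]
gripper_width: 17.5
time_s: 3.2
ee_pos: [427.2, 253.3, 51.5]
ee_rot: [-90.0, 0.1, 20.7]
force: [-0.3, -0.1, -0.2]
gripper_width: 17.9
{'time_s': 3.2, 'qpos': array([ 2.93305723e+01,  2.10163520e+01,  1.12534315e+02,  2.05349760e-03,
        4.65457147e+01, -8.13363755e+01]), 'qvel': array([ 4.76039982e-02, -1.64982058e+01, -1.28398602e+01, -3.84208352e-02,
        2.84912856e+01, -1.21990029e-02]), 'effort': array([ 7.69548031e-03, -3.63794124e+01, -1.63205981e+01, -1.77442463e-02,
       -2.45115124e-01,  7.81021263e-04]), 'ee_pos': array([427.24971919, 253.26221322,  51.49550203]), 'ee_rot': array([-90.01304699,   0.09550621,  20.66552339]), 'force': array([-0.27706072, -0.08112242, -0.23260861]), 'torque': array([-0.0197775 ,  0.04171711, -0.02693309]), 'gripper_width': 17.907268178293545}
```

```bash

python3 -c "
from h import *
p=b2w(-120,-35);print(p); goto(*p,150,9.6)"
```

```text
[517.91738169 177.5778891 ]
delta [  5.8   -9.86 -10.28] twist [ 0.  11.1 -0.1]
```

```bash

python3 -m pendant '[{"delta_pos":[2,-9.8,-3],"twist":[0,4,0],"grip":0},{"delta_pos":[4,-9.8,-6],"twist":[0,8,0],"grip":0},{"delta_pos":[5.8,-9.8,-10.3],"twist":[0,11.1,0],"grip":0},{"delta_pos":[5.8,-9.8,-10.3],"twist":[0,11.1,0],"grip":0},{"delta_pos":[5.8,-9.8,-10.3],"twist":[0,11.1,0],"grip":0}]'
python3 - <<'E'
from h import *
from workcell import state
print(state()['ee_pos'],state()['ee_rot'])
c=grab('wrist',2); s=grab('side',2); a=grab('scene',2)
for n,k in (('w',c),('side',s),('scene',a)):
    C=k.cloud().reshape(-1,3)
    for lo,hi in ((48,60),(92,103)):
        q=C[(abs(C[:,0]-625)<110)&(abs(C[:,1]-230)<100)&(C[:,2]>lo)&(C[:,2]<hi)]
        if len(q)>50: print(n,lo,len(q),np.median(q[:,2]),cv2.minAreaRect(q[:,:2].astype(np.float32)))
crop(s,190,150,400,345,3.5,'pics/sd2.png')
crop(a,180,120,380,270,4,'pics/sc2.png')
E
```

```text
time_s: 3.7
ee_pos: [519.9, 176.2, 149.7]
ee_rot: [-90.0, -0.1, 9.4]
force: [-0.9, 0.5, -1.5]
gripper_width: 17.6
[519.85827548 176.2461995  149.66597849] [-8.99956247e+01 -7.62112534e-02  9.40959209e+00]
w 92 68 99.73098478167118 ((596.8165893554688, 190.70538330078125), (11.342073440551758, 30.33391571044922), 9.716506958007812)
side 48 1274 55.19125542132198 ((626.4779663085938, 231.95668029785156), (116.34721374511719, 150.93690490722656), 9.343183517456055)
side 92 1379 98.43916113941012 ((622.4292602539062, 230.65756225585938), (76.04019927978516, 131.76510620117188), 9.80702018737793)
scene 48 1259 54.92302980057503 ((625.2470092773438, 229.78085327148438), (116.10482788085938, 151.57672119140625), 10.11518383026123)
scene 92 666 98.09890120213058 ((622.6450805664062, 229.43704223632812), (77.427734375, 129.2919921875), 9.535831451416016)
```

View pics/wrist2.png

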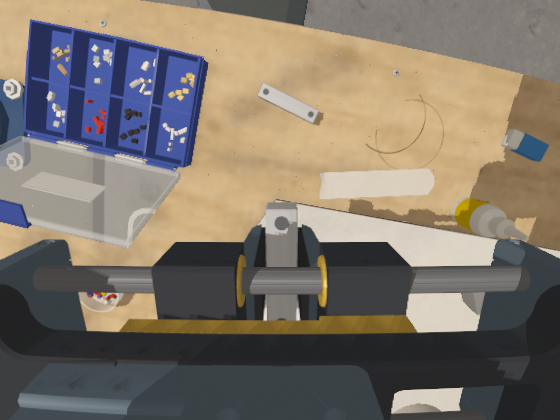

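View pics/sd2.png

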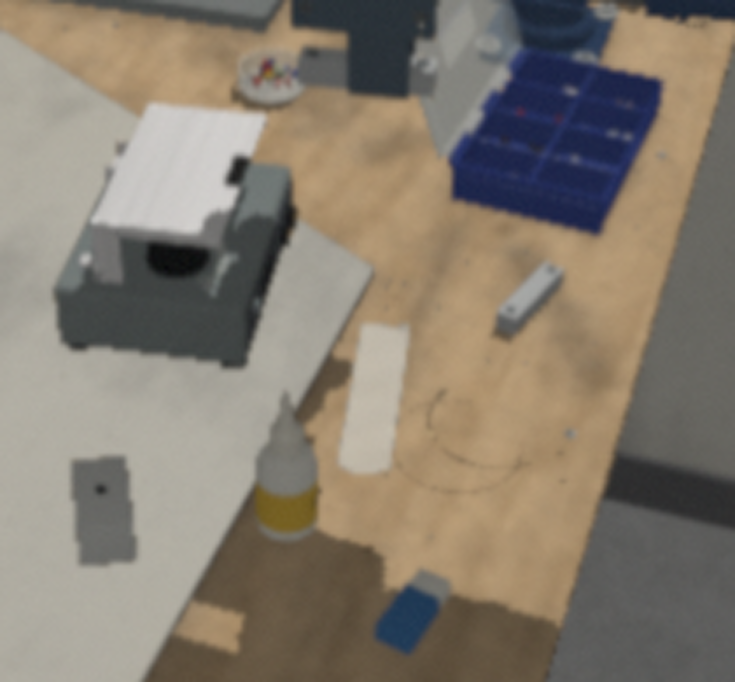

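View pics/sc2.png

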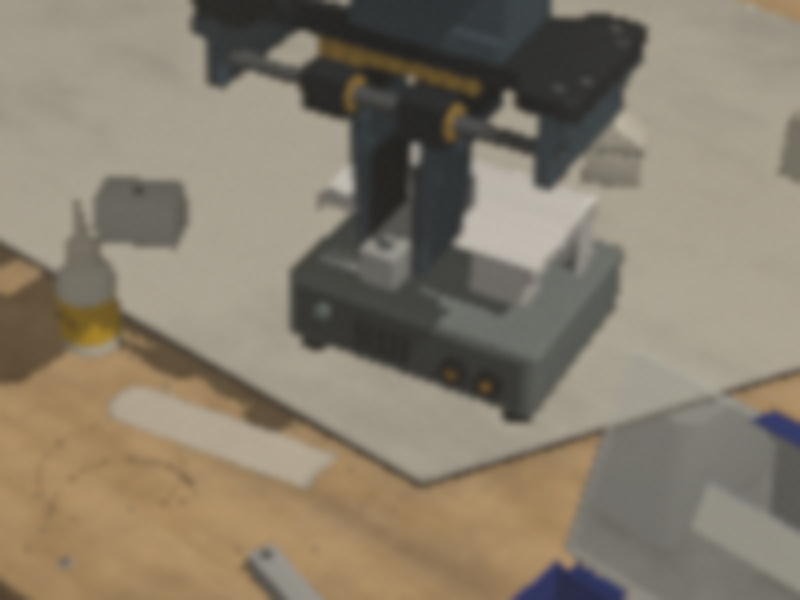

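```bash
sed -i 's/630.4,232.1/630.6,231.8/; s/BY=9.6/BY=9.7/' h.py
python3 - <<'E'
from h import *
c=Cam('pics/wrist2.npz'); C=c.cloud(); R=Ro.from_euler('xyz',[-90,-.08,9.41],degrees=True); T=np.array([519.86,176.25,149.67])
L=R.inv().apply(C.reshape(-1,3)-T)
m=(abs(L[:,2])<15)&(L[:,0]<-14)&(L[:,0]>-60)&(abs(L[:,1])<30)
q=L[m]; print(len(q),q.min(0),q.max(0),np.median(q,0)); print(np.percentile(q,[2,50,98],axis=0).round(1))
t=q[(q[:,1]<np.median(q[:,1])+3)]; print(cv2.minAreaRect(t[:,[0,2]].astype(np.float32)))
goto(*b2w(-117.5,-35),67,BY)
E
```

```text
1640 [-32.61132753 -29.97274863 -14.96478396] [-14.01284829   0.6370583   14.98322857] [-21.38955342 -16.02423913   0.84772365]
[[-32.4 -28.  -13.9]
 [-21.4 -16.    0.8]
 [-14.6  -1.   13.9]]
((-23.319957733154297, 0.03161907196044922), (29.94914436340332, 18.56022834777832), 89.73538970947266)
delta [ 0.41  8.1  -0.11] twist [-0.  -0.1 -0.2]
```

```bash

python3 -m pendant '[{"delta_pos":[0.4,4,-0.1],"twist":[0,0,0],"grip":0},{"delta_pos":[0.4,8.1,-0.1],"twist":[0,0,0],"grip":0},{"delta_pos":[0.4,8.1,-0.1],"twist":[0,0,0],"grip":0},{"delta_pos":[0.4,8.1,-0.1],"twist":[0,0,0],"grip":0},{"delta_pos":[0.4,8.1,-0.1],"twist":[0,0,0],"grip":0}]'
python3 - <<'E'
from h import *
from workcell import state
s=state();print(s['force'],w2b(*s['ee_pos'][:2]),s['ee_pos'][2]-PZ)
grab('side',3)
crop(Cam('pics/side3.npz'),190,150,400,300,3.8,'pics/sd3.png')
goto(*b2w(-81,-35),68,BY)
E
```

```text
time_s: 4.35
ee_pos: [523.5, 178.3, 69.9]
ee_rot: [-90.0, -0.2, 9.6]
force: [-0.2, -0.2, -0.0]
gripper_width: 17.5
[-0.24790265 -0.1815857  -0.0012636 ] [-114.61174271  -34.63849367] 15.076181640786189
delta [ 3.34  0.22 -0.02] twist [-0.  -0.1  0.2]
```

View pics/sd3.png

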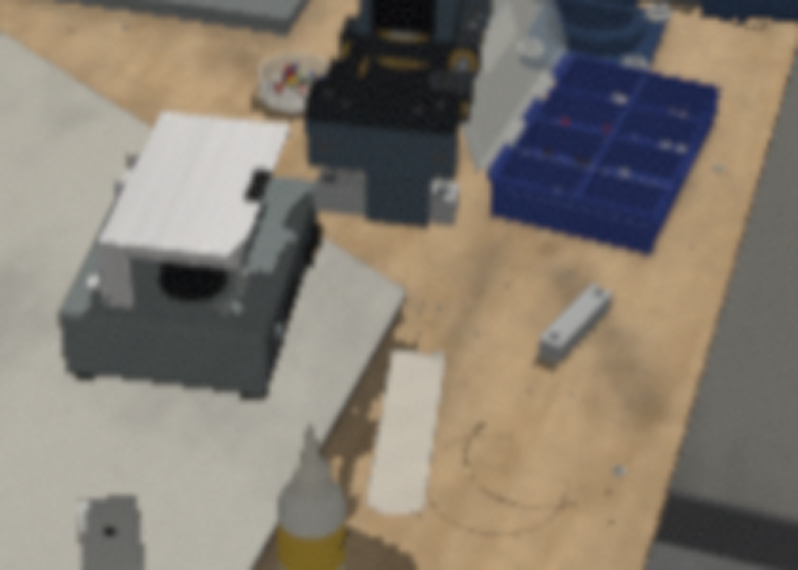

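```bash

python3 -m pendant '[{"delta_pos":[1,0,0],"twist":[0,0,0],"grip":0},{"delta_pos":[2,-0.1,0],"twist":[0,0,0],"grip":0},{"delta_pos":[3,-0.2,0],"twist":[0,0,0],"grip":0},{"delta_pos":[3.3,-0.2,0],"twist":[0,0,0],"grip":0},{"delta_pos":[3.3,-0.2,0],"twist":[0,0,0],"grip":0}]'
cat > plan.py <<'E'
from h import *
from workcell import state
# TCP target (box x, height above panel) for guard angle th and contact u, shift s; bar tip top corner = TCP+(47.4,16)
def tgt(th,u,s=-2.2):
    th=np.radians(th); return 30+s+u*np.cos(th)+34*np.sin(th)-47.4, 6-u*np.sin(th)+34*np.cos(th)-16
def rep():
    s=state(); b=w2b(*s['ee_pos'][:2]); print('t',round(s['time_s'],2),'box',b.round(1),'h',round(s['ee_pos'][2]-PZ,1),'rot',s['ee_rot'].round(1),'F',s['force'].round(1),'T',s['torque'].round(2),'w',round(s['gripper_width'],1)); return b,s['ee_pos'][2]-PZ
E
python3 - <<'E'
from plan import *
b,h=rep()
for th,u in ((0,-60),(10,-62),(20,-64),(30,-64),(40,-64),(50,-64),(60,-62),(70,-60),(80,-57),(85,-54),(90,-50)):
    x,z=tgt(th,u); print(th,round(x,1),round(z,1),'delta cm',round((x-b[0])/10,2),round(-(z-h)/10,2))
E
```

```text
time_s: 4.9
ee_pos: [555.8, 182.9, 70.0]
ee_rot: [-90.0, -0.0, 9.6]
force: [-0.1, -0.4, -1.6]
gripper_width: 17.3
t 4.9 box [-81.9 -35.6] h 15.2 rot [-90.   -0.    9.6] F [-0.1 -0.4 -1.6] T [ 0.03  0.   -0.01] w 17.3
0 -79.6 24.0 delta cm 0.23 -0.88
10 -74.8 34.2 delta cm 0.72 -1.9
20 -68.1 43.8 delta cm 1.38 -2.86
30 -58.0 51.4 delta cm 2.39 -3.62
40 -46.8 57.2 delta cm 3.52 -4.2
50 -34.7 60.9 delta cm 4.73 -4.57
60 -21.2 60.7 delta cm 6.08 -4.55
70 -8.2 58.0 delta cm 7.38 -4.28
80 4.0 52.0 delta cm 8.59 -3.68
85 9.6 46.8 delta cm 9.15 -3.15
90 14.4 40.0 delta cm 9.63 -2.48
```

```bash

python3 -m pendant '[{"delta_pos":[0,-0.5,0],"twist":[0,0,0],"grip":0},{"delta_pos":[0,-0.9,0],"twist":[0,0,0],"grip":0},{"delta_pos":[0.2,-1.4,0],"twist":[0,0,0],"grip":0},{"delta_pos":[0.6,-1.9,0],"twist":[0,0,0],"grip":0},{"delta_pos":[0.9,-2.4,0],"twist":[0,0,0],"grip":0}]'
python3 - <<'E'
from plan import *
b,h=rep()
grab('side',4); crop(Cam('pics/side4.npz'),190,150,400,300,3.8,'pics/sd4.png')
for th,u in ((20,-64),(30,-64),(40,-64),(50,-64),(60,-62),(70,-60),(80,-57),(85,-54),(90,-50)):
    x,z=tgt(th,u); print(th,round(x,1),round(z,1),'delta cm',round((x-b[0])/10,2),round(-(z-h)/10,2))
E
```

```text
time_s: 5.4
ee_pos: [563.8, 184.3, 94.2]
ee_rot: [-90.0, 0.0, 9.6]
force: [1.9, -1.1, -5.0]
gripper_width: 17.8
t 5.4 box [-73.9 -35.6] h 39.4 rot [-90.    0.    9.6] F [ 1.9 -1.1 -5. ] T [ 0.03  0.01 -0.01] w 17.8
20 -68.1 43.8 delta cm 0.57 -0.44
30 -58.0 51.4 delta cm 1.58 -1.2
40 -46.8 57.2 delta cm 2.71 -1.78
50 -34.7 60.9 delta cm 3.92 -2.15
60 -21.2 60.7 delta cm 5.27 -2.13
70 -8.2 58.0 delta cm 6.57 -1.86
80 4.0 52.0 delta cm 7.78 -1.26
85 9.6 46.8 delta cm 8.34 -0.73
90 14.4 40.0 delta cm 8.83 -0.06
```

View pics/sd4.png

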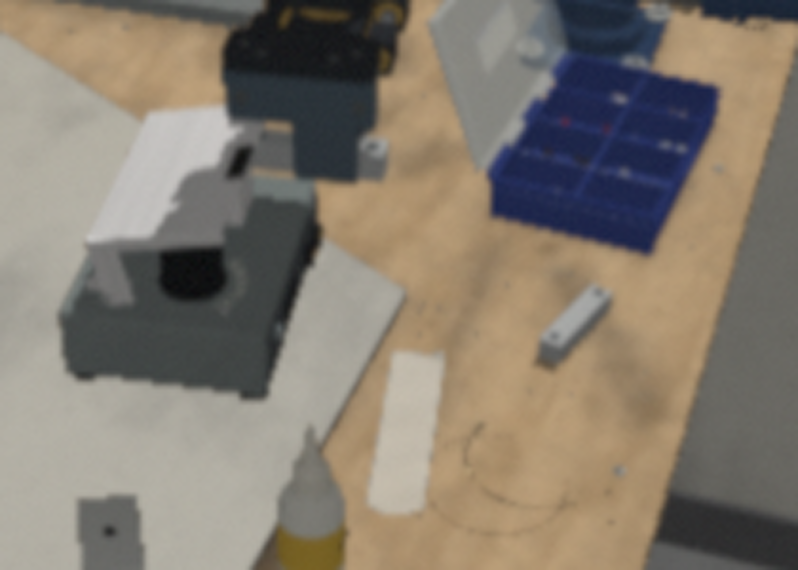

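The guard's front edge is rising on the bar tip in the side crop at (260,150). The force is small, about 5 N. I'll continue along the arc.

```bash

python3 -m pendant '[{"delta_pos":[0.6,-0.5,0],"twist":[0,0,0],"grip":0},{"delta_pos":[1.1,-0.9,0],"twist":[0,0,0],"grip":0},{"delta_pos":[1.6,-1.2,0],"twist":[0,0,0],"grip":0},{"delta_pos":[2.1,-1.5,0],"twist":[0,0,0],"grip":0},{"delta_pos":[2.7,-1.8,0],"twist":[0,0,0],"grip":0}]'
python3 - <<'E'
from plan import *
b,h=rep()
for th,u in ((40,-64),(50,-64),(60,-62),(70,-60),(80,-57),(85,-54),(90,-50)):
    x,z=tgt(th,u); print(th,round(x,1),round(z,1),'delta cm',round((x-b[0])/10,2),round(-(z-h)/10,2))
E
```

```text
time_s: 5.95
ee_pos: [590.7, 188.9, 112.2]
ee_rot: [-90.0, 0.0, 9.6]
force: [-2.0, -1.0, -3.3]
gripper_width: 17.9
t 5.95 box [-46.6 -35.6] h 57.4 rot [-90.    0.    9.6] F [-2.  -1.  -3.3] T [-0.02  0.49  0.03] w 17.9
40 -46.8 57.2 delta cm -0.02 0.02
50 -34.7 60.9 delta cm 1.19 -0.35
60 -21.2 60.7 delta cm 2.54 -0.33
70 -8.2 58.0 delta cm 3.84 -0.06
80 4.0 52.0 delta cm 5.05 0.54
85 9.6 46.8 delta cm 5.61 1.07
90 14.4 40.0 delta cm 6.1 1.74
```

```bash

python3 -m pendant '[{"delta_pos":[0.6,-0.2,0],"twist":[0,0,0],"grip":0},{"delta_pos":[1.2,-0.35,0],"twist":[0,0,0],"grip":0},{"delta_pos":[1.9,-0.35,0],"twist":[0,0,0],"grip":0},{"delta_pos":[2.5,-0.35,0],"twist":[0,0,0],"grip":0},{"delta_pos":[2.8,-0.3,0],"twist":[0,0,0],"grip":0}]'
python3 - <<'E'
from plan import *
b,h=rep()
grab('side',5); crop(Cam('pics/side5.npz'),190,120,400,270,3.8,'pics/sd5.png')
grab('scene',5); crop(Cam('pics/scene5.npz'),180,120,380,270,4,'pics/sc5.png')
for th,u in ((60,-62),(70,-60),(80,-57),(85,-54),(90,-50)):
    x,z=tgt(th,u); print(th,round(x,1),round(z,1),'delta cm',round((x-b[0])/10,2),round(-(z-h)/10,2))
E
```

```text
time_s: 6.45
ee_pos: [619.3, 193.7, 115.2]
ee_rot: [-90.0, -0.1, 9.6]
force: [-1.7, -0.2, -1.5]
gripper_width: 17.7
t 6.45 box [-17.6 -35.6] h 60.4 rot [-90.   -0.1   9.6] F [-1.7 -0.2 -1.5] T [0.04 0.38 0.02] w 17.7
60 -21.2 60.7 delta cm -0.36 -0.03
70 -8.2 58.0 delta cm 0.94 0.24
80 4.0 52.0 delta cm 2.16 0.83
85 9.6 46.8 delta cm 2.72 1.36
90 14.4 40.0 delta cm 3.2 2.04
```

View pics/sd5.png

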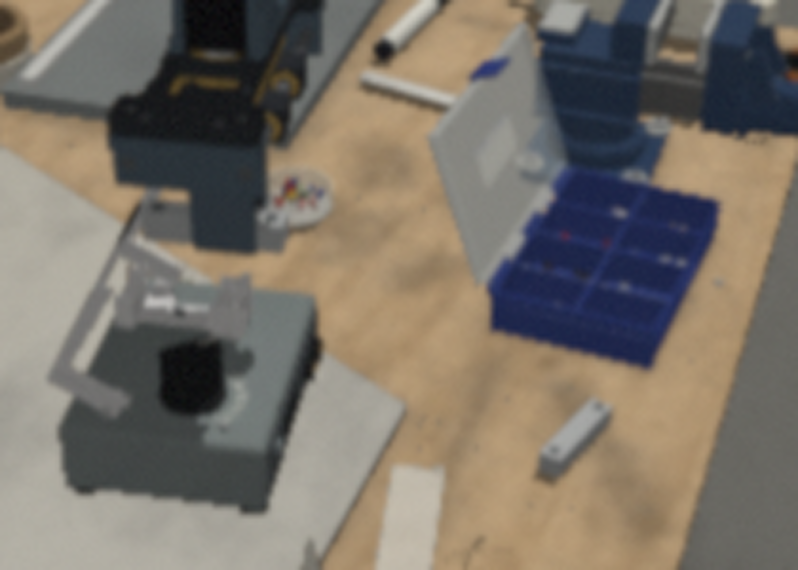

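View pics/sc5.png

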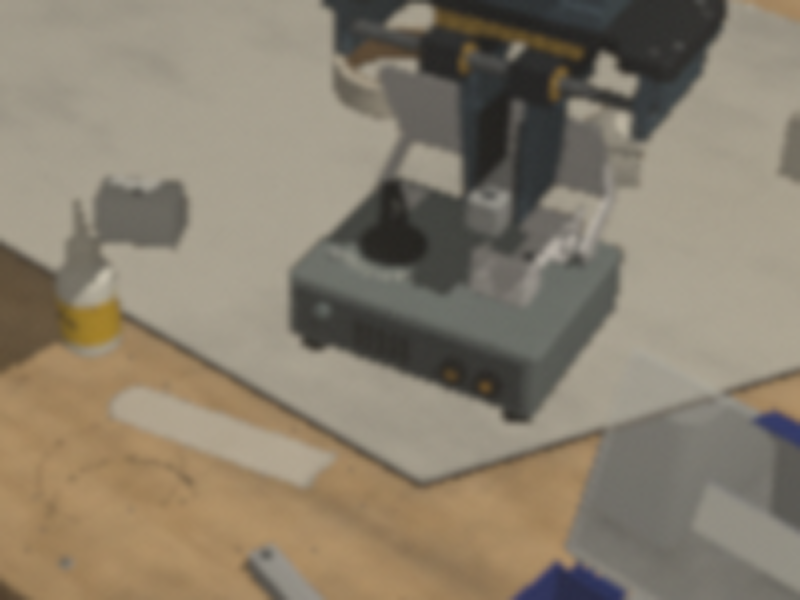

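```bash

python3 -m pendant '[{"delta_pos":[0.4,0.1,0],"twist":[0,0,0],"grip":0},{"delta_pos":[0.9,0.25,0],"twist":[0,0,0],"grip":0},{"delta_pos":[1.3,0.4,0],"twist":[0,0,0],"grip":0},{"delta_pos":[1.8,0.6,0],"twist":[0,0,0],"grip":0},{"delta_pos":[2.2,0.8,0],"twist":[0,0,0],"grip":0}]'
python3 - <<'E'
from plan import *
b,h=rep()
a=np.radians(BY); M=np.array([[np.cos(a),np.sin(a)],[-np.sin(a),np.cos(a)]])
for n in ('scene5','side5'):
    C=Cam(f'pics/{n}.npz').cloud().reshape(-1,3); X=np.c_[(C[:,:2]-BO)@M.T,C[:,2]-PZ]
    for lo,hi in ((23.5,29),(19,23.4),(12,16)):
        q=X[(abs(X[:,1]+35)<25)&(X[:,0]>-45)&(X[:,0]<60)&(X[:,2]>lo)&(X[:,2]<hi)]
        if len(q)>5: print(n,lo,len(q),np.percentile(q,[3,20,50,80,97],axis=0).round(1).tolist())
    k=X[(abs(X[:,1]-35)<25)&(abs(X[:,0]+14)<25)&(X[:,2]>29)&(X[:,2]<39)]
    if len(k)>5: r=cv2.minAreaRect(k[:,:2].astype(np.float32)); print(n,'knob',len(k),np.median(k,0),r)
for th,u in ((80,-57),(85,-54),(90,-50)):
    x,z=tgt(th,u); print(th,round(x,1),round(z,1),'delta cm',round((x-b[0])/10,2),round(-(z-h)/10,2))
E
```

```text
time_s: 7.05
ee_pos: [640.3, 197.3, 106.9]
ee_rot: [-90.0, -0.0, 9.6]
force: [-1.8, -0.7, 0.4]
gripper_width: 17.2
t 7.05 box [  3.8 -35.7] h 52.1 rot [-90.   -0.    9.6] F [-1.8 -0.7  0.4] T [0.02 0.39 0.02] w 17.2
scene5 23.5 54 [[-26.8, -56.2, 23.6], [-25.8, -47.0, 24.5], [-23.4, -38.4, 25.9], [55.4, -28.8, 27.2], [57.9, -21.8, 28.1]]
scene5 19 48 [[-27.3, -51.6, 19.3], [-25.8, -50.5, 20.0], [-24.0, -44.6, 21.5], [37.4, -27.0, 22.6], [59.1, -20.6, 23.2]]
scene5 12 68 [[-26.8, -52.2, 12.2], [-24.9, -51.0, 13.0], [36.7, -39.9, 14.0], [44.2, -30.3, 14.9], [47.4, -23.8, 15.9]]
scene5 knob 59 [-14.81433096  33.16436878  33.8379117 ] ((-12.933771133422852, 33.672607421875), (33.00529098510742, 11.91077709197998), 37.37895584106445)
side5 23.5 34 [[-26.9, -50.9, 23.7], [-25.8, -45.9, 24.2], [-23.6, -34.2, 25.9], [-21.4, -21.9, 27.0], [36.7, -17.8, 28.1]]
side5 19 46 [[-27.0, -59.4, 19.1], [-18.2, -50.1, 19.8], [-9.3, -40.1, 21.2], [43.2, -20.7, 22.2], [49.6, -18.3, 23.0]]
side5 12 76 [[-27.0, -52.3, 12.3], [-18.5, -45.2, 13.2], [-11.0, -35.1, 14.6], [39.6, -19.8, 15.3], [47.0, -17.3, 15.8]]
side5 knob 80 [-11.88201192  36.74801356  33.46496231] ((-12.142854690551758, 35.81425094604492), (32.169097900390625, 14.68144416809082), 27.039493560791016)
80 4.0 52.0 delta cm 0.02 0.01
85 9.6 46.8 delta cm 0.58 0.54
90 14.4 40.0 delta cm 1.06 1.21
```

```bash

python3 -m pendant '[{"delta_pos":[0.2,0.2,0],"twist":[0,0,0],"grip":0},{"delta_pos":[0.4,0.4,0],"twist":[0,0,0],"grip":0},{"delta_pos":[0.6,0.7,0.05],"twist":[0,0,0],"grip":0},{"delta_pos":[0.8,1.0,0.05],"twist":[0,0,0],"grip":0},{"delta_pos":[0.9,1.2,0.05],"twist":[0,0,0],"grip":0}]'
python3 -c "
from plan import *
rep()"
python3 -m pendant '[{"delta_pos":[0,0.1,0],"twist":[0,0,0],"grip":0},{"delta_pos":[0.05,0.2,0],"twist":[0,0,0],"grip":0},{"delta_pos":[0.1,0.3,0],"twist":[0,0,0],"grip":0},{"delta_pos":[0.1,0.4,0],"twist":[0,0,0],"grip":0},{"delta_pos":[0.1,0.4,0],"twist":[0,0,0],"grip":0}]'
python3 -c "
from plan import *
rep()"
```

```text
time_s: 7.55
ee_pos: [648.8, 199.2, 94.7]
ee_rot: [-90.0, 0.0, 9.6]
force: [-1.3, -0.0, -0.9]
gripper_width: 17.2
t 7.55 box [ 12.4 -35.2] h 39.9 rot [-90.    0.    9.6] F [-1.3 -0.  -0.9] T [0.07 0.3  0.01] w 17.2
time_s: 8.05
ee_pos: [649.6, 199.3, 91.0]
ee_rot: [-90.0, -0.0, 9.6]
force: [-0.1, -0.6, -0.7]
gripper_width: 17.5
t 8.05 box [ 13.3 -35.2] h 36.2 rot [-90.   -0.    9.6] F [-0.1 -0.6 -0.7] T [0.06 0.27 0.02] w 17.5
```

```bash

python3 -m pendant '[{"delta_pos":[0.05,0,0],"twist":[0,0,0],"grip":0},{"delta_pos":[0.1,0,0],"twist":[0,0,0],"grip":0},{"delta_pos":[0.15,0,0],"twist":[0,0,0],"grip":0},{"delta_pos":[0.2,0,0],"twist":[0,0,0],"grip":0},{"delta_pos":[0.2,0,0],"twist":[0,0,0],"grip":0}]'
python3 -c "
from plan import *
rep()"
```

```text
time_s: 8.55
ee_pos: [650.8, 199.5, 90.4]
ee_rot: [-90.0, 0.1, 9.6]
force: [-3.9, -0.7, -3.6]
gripper_width: 18.2
t 8.55 box [ 14.5 -35.3] h 35.6 rot [-90.    0.1   9.6] F [-3.9 -0.7 -3.6] T [-0.05  0.72  0.04] w 18.2
```

```bash

python3 -m pendant '[{"delta_pos":[0.05,0,0],"twist":[0,0,0],"grip":0},{"delta_pos":[0.1,0,0],"twist":[0,0,0],"grip":0},{"delta_pos":[0.1,0,0],"twist":[0,0,0],"grip":0},{"delta_pos":[0.1,0,0],"twist":[0,0,0],"grip":0},{"delta_pos":[0.1,0,0],"twist":[0,0,0],"grip":0}]'
python3 -c "
from plan import *
rep()
a=grab('scene',6); crop(a,180,100,380,250,4,'pics/sc6.png'); a=grab('side',6); crop(a,190,120,400,270,3.8,'pics/sd6.png')"
```

```text
time_s: 9.05
ee_pos: [650.9, 199.5, 90.6]
ee_rot: [-90.0, 0.2, 9.6]
force: [-5.9, -1.0, -1.1]
gripper_width: 17.6
t 9.05 box [ 14.6 -35.3] h 35.8 rot [-90.    0.2   9.6] F [-5.9 -1.  -1.1] T [-0.15  1.14  0.01] w 17.6
```

View pics/sc6.png

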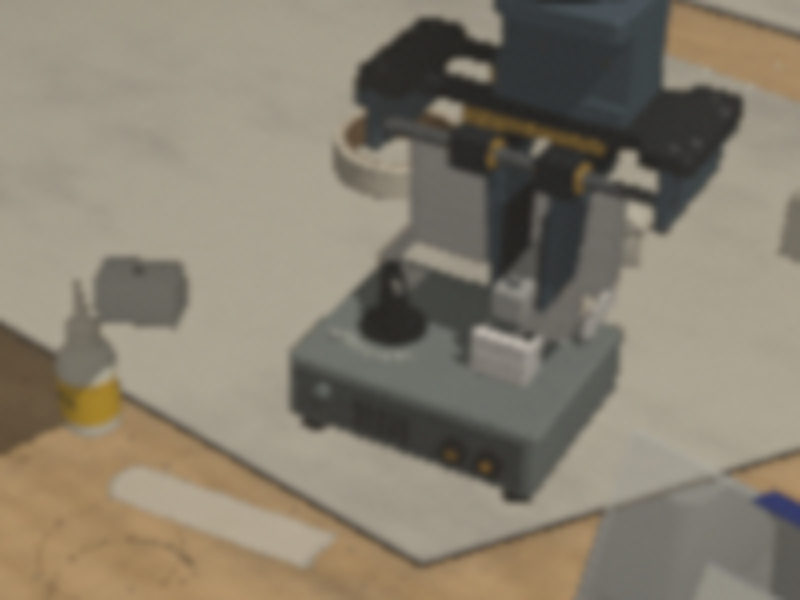

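View pics/sd6.png

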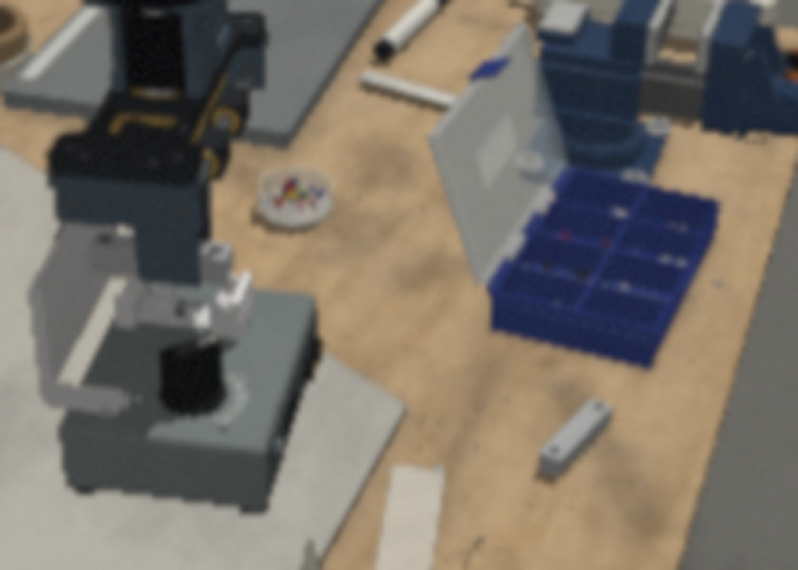

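```bash

python3 -m pendant '[{"delta_pos":[0,0.3,0],"twist":[0,0,0],"grip":0},{"delta_pos":[0,0.6,0],"twist":[0,0,0],"grip":0},{"delta_pos":[0,0.9,0],"twist":[0,0,0],"grip":0},{"delta_pos":[0,1.0,0],"twist":[0,0,0],"grip":0},{"delta_pos":[0,1.1,0],"twist":[0,0,0],"grip":0}]'
python3 -c "
from plan import *
rep()"
```

```text
time_s: 9.65
ee_pos: [650.9, 199.5, 80.8]
ee_rot: [-90.0, 0.2, 9.6]
force: [-9.2, -1.3, 3.8]
gripper_width: 17.5
t 9.65 box [ 14.6 -35.2] h 26.0 rot [-90.    0.2   9.6] F [-9.2 -1.3  3.8] T [-0.18  1.4  -0.  ] w 17.5
```

```bash

python3 -m pendant '[{"delta_pos":[-0.02,0.1,0],"twist":[0,0,0],"grip":0},{"delta_pos":[-0.04,0.2,0],"twist":[0,0,0],"grip":0},{"delta_pos":[-0.05,0.3,0],"twist":[0,0,0],"grip":0},{"delta_pos":[-0.05,0.4,0],"twist":[0,0,0],"grip":0},{"delta_pos":[-0.05,0.4,0],"twist":[0,0,0],"grip":0}]'
python3 -c "
from plan import *
rep()"
```

```text
time_s: 10.15
ee_pos: [650.9, 199.6, 76.7]
ee_rot: [-90.0, 0.1, 9.6]
force: [-6.8, -1.0, 2.3]
gripper_width: 17.8
t 10.15 box [ 14.6 -35.2] h 21.9 rot [-90.    0.1   9.6] F [-6.8 -1.   2.3] T [-0.15  1.18 -0.03] w 17.8
```

```bash

python3 -m pendant '[{"delta_pos":[0,0.1,0],"twist":[0,0,0],"grip":0},{"delta_pos":[0,0.2,0],"twist":[0,0,0],"grip":0},{"delta_pos":[0,0.3,0],"twist":[0,0,0],"grip":0},{"delta_pos":[0,0.4,0],"twist":[0,0,0],"grip":0},{"delta_pos":[0,0.45,0],"twist":[0,0,0],"grip":0}]'
python3 -c "
from plan import *
rep()"
```

```text
time_s: 10.65
ee_pos: [651.0, 199.6, 72.6]
ee_rot: [-90.0, 0.1, 9.6]
force: [-8.0, -1.3, 5.1]
gripper_width: 17.7
t 10.65 box [ 14.6 -35.2] h 17.8 rot [-90.    0.1   9.6] F [-8.  -1.3  5.1] T [-0.15  1.38 -0.  ] w 17.7
```

```bash

python3 -m pendant '[{"delta_pos":[0,0.05,0],"twist":[0,0,0],"grip":0},{"delta_pos":[0,0.1,0],"twist":[0,0,0],"grip":0},{"delta_pos":[0,0.15,0],"twist":[0,0,0],"grip":0},{"delta_pos":[0,0.2,0],"twist":[0,0,0],"grip":0},{"delta_pos":[0,0.2,0],"twist":[0,0,0],"grip":0}]'
python3 -c "
from plan import *
rep()
a=grab('scene',7); crop(a,180,100,380,250,4,'pics/sc7.png')"
```

```text
time_s: 11.15
ee_pos: [651.0, 199.6, 72.6]
ee_rot: [-90.0, 0.1, 9.6]
force: [-11.1, -1.6, 12.1]
gripper_width: 17.6
t 11.15 box [ 14.6 -35.2] h 17.8 rot [-90.    0.1   9.6] F [-11.1  -1.6  12.1] T [-0.23  1.84  0.07] w 17.6
```

View pics/sc7.png

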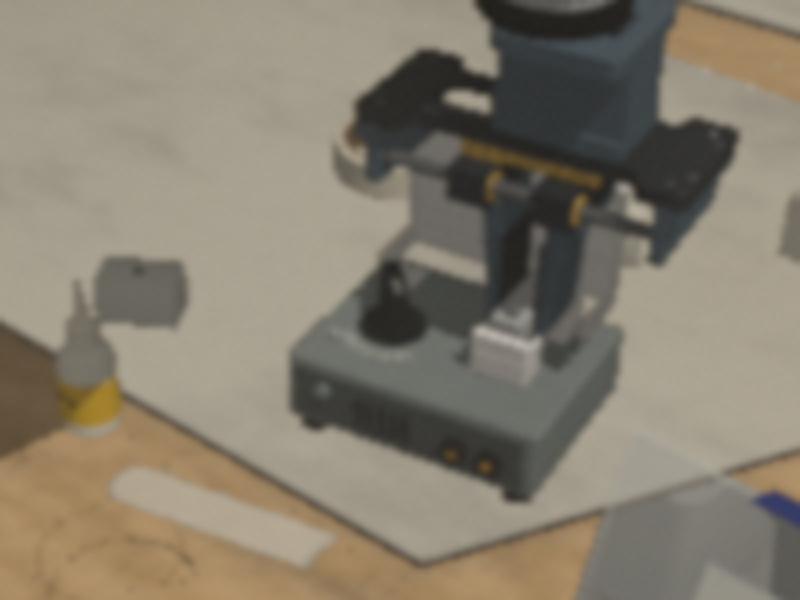

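```bash

python3 -m pendant '[{"delta_pos":[0,-0.15,0],"twist":[0,0,0],"grip":0},{"delta_pos":[-0.05,-0.2,0],"twist":[0,0,0],"grip":0},{"delta_pos":[-0.1,-0.2,0],"twist":[0,0,0],"grip":21},{"delta_pos":[-0.1,-0.2,0],"twist":[0,0,0],"grip":23},{"delta_pos":[-0.1,-0.2,0],"twist":[0,0,0],"grip":25}]'
python3 -c "
from plan import *
rep()"
```

```text
time_s: 11.7
ee_pos: [652.6, 199.8, 72.3]
ee_rot: [-90.0, -0.2, 9.6]
force: [-1.0, 0.6, -0.2]
gripper_width: 22.7
t 11.7 box [ 16.2 -35.2] h 17.5 rot [-90.   -0.2   9.6] F [-1.   0.6 -0.2] T [ 0.05 -0.05 -0.05] w 22.7
```

Released, with near-zero force on the tool. I'll raise the fingers straight up and look.

```bash

python3 -m pendant '[{"delta_pos":[-0.2,0,0],"twist":[0,0,0],"grip":25},{"delta_pos":[-0.2,-1,0],"twist":[0,0,0],"grip":25},{"delta_pos":[-0.2,-3,0],"twist":[0,0,0],"grip":25},{"delta_pos":[-0.2,-6,0],"twist":[0,0,0],"grip":25},{"delta_pos":[-0.2,-10,0],"twist":[0,0,0],"grip":25}]'
python3 -m pendant '[{"delta_pos":[-2,-2,0],"twist":[0,0,0],"grip":30},{"delta_pos":[-5,-4,0],"twist":[0,0,0],"grip":30},{"delta_pos":[-9,-5,0],"twist":[0,0,0],"grip":30},{"delta_pos":[-12,-5,0],"twist":[0,0,0],"grip":30},{"delta_pos":[-12,-5,0],"twist":[0,0,0],"grip":30}]'
python3 - <<'E'
from plan import *
rep()
a=np.radians(BY); M=np.array([[np.cos(a),np.sin(a)],[-np.sin(a),np.cos(a)]])
for n in ('scene','side'):
    c=grab(n,8); C=c.cloud().reshape(-1,3); X=np.c_[(C[:,:2]-BO)@M.T,C[:,2]-PZ]
    q=X[(abs(X[:,1]+35)<20)&(X[:,0]>-20)&(X[:,0]<58)&(X[:,2]>29.5)&(X[:,2]<36)]
    if len(q)>5: print(n,'bar',len(q),np.median(q,0),cv2.minAreaRect(q[:,:2].astype(np.float32)))
    k=X[(abs(X[:,1]-35)<25)&(abs(X[:,0]+14)<25)&(X[:,2]>29)&(X[:,2]<39)]
    if len(k)>5: print(n,'knob',len(k),np.median(k,0),cv2.minAreaRect(k[:,:2].astype(np.float32)))
    g=X[(abs(X[:,1])<58)&(X[:,0]>40)&(X[:,0]<90)&(X[:,2]>45)&(X[:,2]<88)]
    if len(g)>5:
        A=np.c_[g[:,2],np.ones(len(g))]; print(n,'guard slope',np.degrees(np.arctan(np.linalg.lstsq(A,g[:,0],rcond=None)[0][0])),len(g),g.max(0))
crop(Cam('pics/scene8.npz'),180,100,380,250,4,'pics/sc8.png'); crop(Cam('pics/side8.npz'),190,120,400,270,3.8,'pics/sd8.png')
E
```

```text
time_s: 12.2
ee_pos: [648.3, 199.0, 171.7]
ee_rot: [-90.0, 0.2, 9.6]
force: [0.6, 0.6, 0.8]
gripper_width: 22.5
time_s: 12.7
ee_pos: [527.7, 178.7, 223.5]
ee_rot: [-90.0, -0.0, 9.6]
force: [0.7, 0.1, 0.1]
gripper_width: 27.3
t 12.7 box [-110.4  -35. ] h 168.7 rot [-90.   -0.    9.6] F [0.7 0.1 0.1] T [ 0.01 -0.01 -0.03] w 27.3
scene bar 185 [ 17.22767384 -35.65732482  32.38937278] ((19.30364990234375, -34.718013763427734), (18.415828704833984, 76.82022094726562), 89.27066040039062)
scene knob 61 [-14.80334162  32.47582705  33.71742306] ((-12.746688842773438, 33.83977508544922), (34.078712463378906, 11.958547592163086), 36.01688003540039)
scene guard slope -5.408235839712195 589 [60.87318496 57.58999582 86.11468959]
side bar 204 [ 18.68221261 -31.61199401  32.51591158] ((19.058273315429688, -34.20033264160156), (21.53291130065918, 77.13027954101562), 89.439208984375)
side knob 77 [-12.90224608  37.50101139  33.87596804] ((-11.736371040344238, 35.99578857421875), (32.24821472167969, 13.831048965454102), 36.90123748779297)
side guard slope -4.362265696924729 269 [59.16346151 55.51233031 86.22172649]
```

View pics/sc8.png

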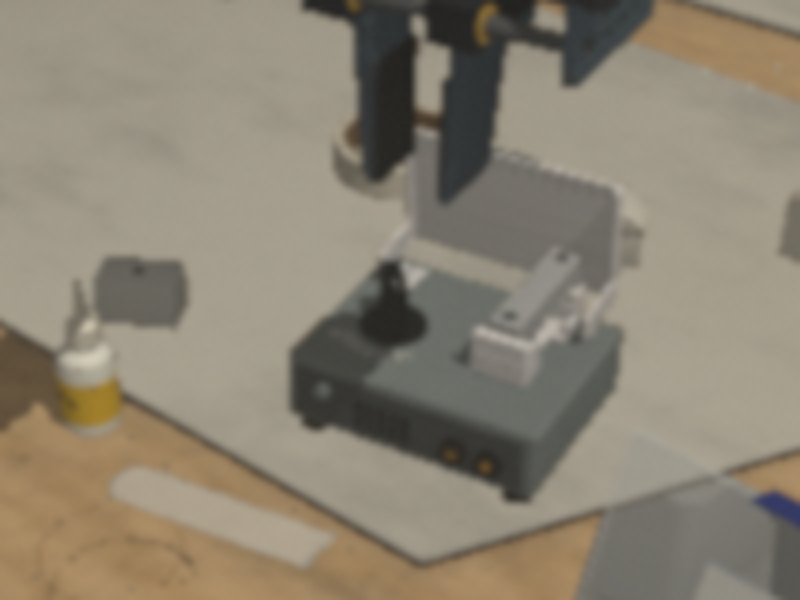

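View pics/sd8.png

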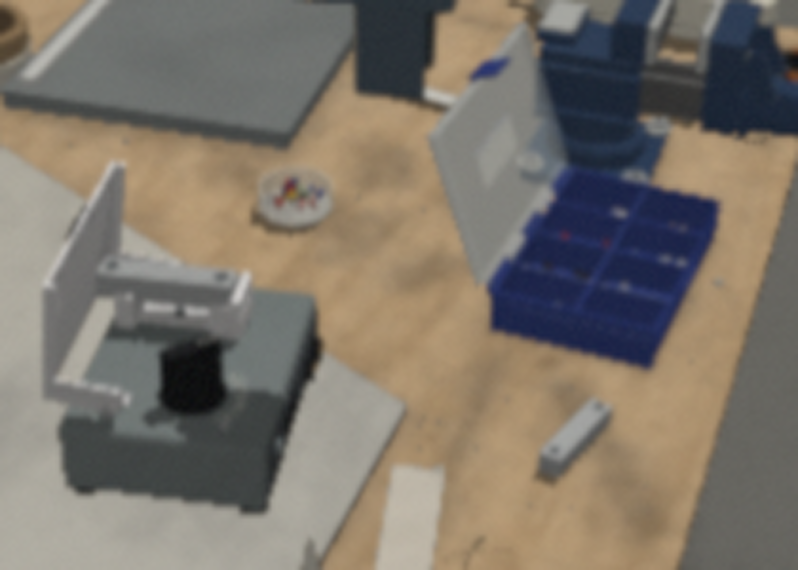

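```bash

python3 -c "
from plan import *
goto(*b2w(-13.5,35),PZ+60,44.7)"
```

```text
delta [ 9.29 10.83  7.01] twist [  0.  -35.1   0.2]
```

```bash

python3 -m pendant '[{"delta_pos":[3,2,2.5],"twist":[0,-8,0],"grip":44},{"delta_pos":[6,4,5],"twist":[0,-16,0],"grip":44},{"delta_pos":[9.3,7,7],"twist":[0,-24,0],"grip":44},{"delta_pos":[9.3,9,7],"twist":[0,-32,0],"grip":44},{"delta_pos":[9.3,10.8,7],"twist":[0,-35.1,0],"grip":44}]'
python3 - <<'E'
from plan import *
rep()
goto(*b2w(-13.5,35),PZ+60,44.7)
for n in ('scene','side'): grab(n,9)
crop(Cam('pics/scene9.npz'),180,100,380,250,4,'pics/sc9.png'); crop(Cam('pics/side9.npz'),190,120,400,270,3.8,'pics/sd9.png')
E
```

```text
time_s: 13.3
ee_pos: [612.5, 264.8, 110.6]
ee_rot: [-90.0, 0.1, 44.9]
force: [-0.2, -0.0, 0.0]
gripper_width: 39.9
t 13.3 box [-12.3  35.6] h 55.8 rot [-90.    0.1  44.9] F [-0.2 -0.   0. ] T [ 0.12  0.03 -0.01] w 39.9
delta [-0.13 -0.42  0.02] twist [-0.   0.2 -0.1]
```

View pics/sc9.png

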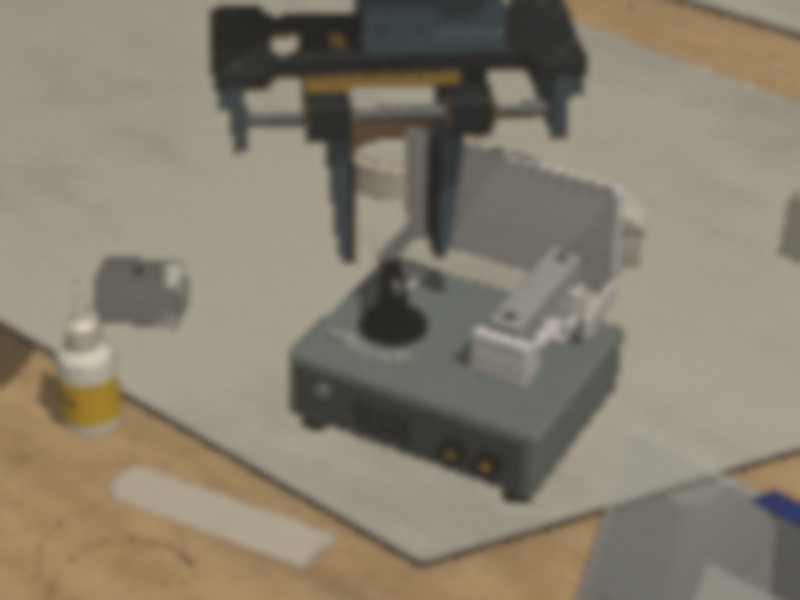

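View pics/sd9.png

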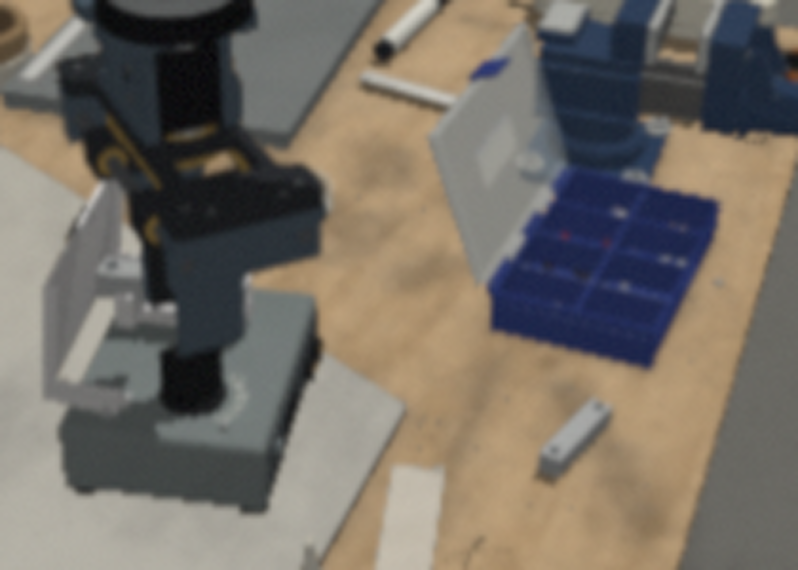

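```bash

python3 -m pendant '[{"delta_pos":[-0.1,1,0],"twist":[0,0,0],"grip":44},{"delta_pos":[-0.1,2,0],"twist":[0,0,0],"grip":44},{"delta_pos":[-0.1,3,0],"twist":[0,0,0],"grip":40},{"delta_pos":[-0.1,4.1,0],"twist":[0,0,0],"grip":30},{"delta_pos":[-0.1,4.1,0],"twist":[0,0,0],"grip":25}]' 25
python3 -c "
from plan import *
rep()"
python3 -m pendant '[{"delta_pos":[0,0,0],"twist":[0,0,0],"grip":15},{"delta_pos":[0,0,0],"twist":[0,0,0],"grip":8},{"delta_pos":[0,0,0],"twist":[0,0,0],"grip":5},{"delta_pos":[0,0,0],"twist":[0,0,0],"grip":5},{"delta_pos":[0,0,0],"twist":[0,0,0],"grip":5}]' 25
python3 -c "
from plan import *
rep()"
```

```text
time_s: 13.9
ee_pos: [609.0, 262.5, 70.8]
ee_rot: [-89.9, 0.2, 44.7]
force: [-0.1, 0.4, -1.2]
gripper_width: 23.9
t 13.9 box [-16.1  33.9] h 16.0 rot [-89.9   0.2  44.7] F [-0.1  0.4 -1.2] T [ 0.13  0.1  -0.  ] w 23.9
time_s: 14.4
ee_pos: [611.8, 261.2, 72.6]
ee_rot: [-90.2, -0.0, 44.7]
force: [4.0, -4.3, -4.3]
gripper_width: 12.0
t 14.4 box [-13.6  32.1] h 17.8 rot [-90.2  -0.   44.7] F [ 4.  -4.3 -4.3] T [-0.77 -0.7   0.03] w 12.0
```

```bash

python3 -m pendant '[{"delta_pos":[0,0,-0.1],"twist":[0,4,0],"grip":5},{"delta_pos":[0,0,-0.1],"twist":[0,9,0],"grip":5},{"delta_pos":[0,0,-0.1],"twist":[0,14,0],"grip":5},{"delta_pos":[0,0,-0.1],"twist":[0,20,0],"grip":5},{"delta_pos":[0,0,-0.1],"twist":[0,25,0],"grip":5}]' 25
python3 -c "
from plan import *
rep()"
```

```text
time_s: 14.9
ee_pos: [611.1, 262.3, 72.6]
ee_rot: [-90.0, -0.0, 19.4]
force: [0.4, 1.0, -3.3]
gripper_width: 11.5
t 14.9 box [-14.1  33.3] h 17.8 rot [-90.   -0.   19.4] F [ 0.4  1.  -3.3] T [ 0.09 -0.11  0.02] w 11.5
```

Turning smoothly at about 1 N side force. I'll continue.

```bash

python3 -m pendant '[{"delta_pos":[0,0,0],"twist":[0,6,0],"grip":5},{"delta_pos":[0,0,0],"twist":[0,12,0],"grip":5},{"delta_pos":[0,0,0],"twist":[0,18,0],"grip":5},{"delta_pos":[0,0,0],"twist":[0,24,0],"grip":5},{"delta_pos":[0,0,0],"twist":[0,30,0],"grip":5}]' 25
python3 -c "
from plan import *
rep()"
python3 -m pendant '[{"delta_pos":[0,0,0],"twist":[0,5,0],"grip":5},{"delta_pos":[0,0,0],"twist":[0,10,0],"grip":5},{"delta_pos":[0,0,0],"twist":[0,15,0],"grip":5},{"delta_pos":[0,0,0],"twist":[0,20,0],"grip":5},{"delta_pos":[0,0,0],"twist":[0,20,0],"grip":5}]' 25
python3 -c "
from plan import *
rep()"
```

```text
time_s: 15.4
ee_pos: [611.0, 263.9, 72.6]
ee_rot: [-89.8, -0.0, -10.6]
force: [1.0, 4.0, -3.9]
gripper_width: 11.9
t 15.4 box [-13.9  35. ] h 17.8 rot [-89.8  -0.  -10.6] F [ 1.   4.  -3.9] T [ 0.86 -0.08  0.07] w 11.9
time_s: 15.9
ee_pos: [611.4, 265.0, 72.6]
ee_rot: [-89.7, 0.1, -30.5]
force: [1.3, 6.3, -4.9]
gripper_width: 11.5
t 15.9 box [-13.4  35.9] h 17.8 rot [-89.7   0.1 -30.5] F [ 1.3  6.3 -4.9] T [ 1.06 -0.24 -0.03] w 11.5
```

```bash

python3 -m pendant '[{"delta_pos":[0,0,0.15],"twist":[0,2,0],"grip":5},{"delta_pos":[0,0,0.2],"twist":[0,4,0],"grip":5},{"delta_pos":[0,0,0.2],"twist":[0,6,0],"grip":5},{"delta_pos":[0,0,0.2],"twist":[0,7.5,0],"grip":5},{"delta_pos":[0,0,0.2],"twist":[0,7.5,0],"grip":5}]' 25
python3 -c "
from plan import *
rep()"
```

```text
time_s: 16.4
ee_pos: [611.7, 265.3, 72.6]
ee_rot: [-89.9, 0.1, -37.8]
force: [-0.6, 4.8, -3.8]
gripper_width: 11.8
t 16.4 box [-13.   36.2] h 17.8 rot [-89.9   0.1 -37.8] F [-0.6  4.8 -3.8] T [1.02 0.13 0.59] w 11.8
```

```bash

python3 -m pendant '[{"delta_pos":[0,0,0.05],"twist":[0,-1,0],"grip":5},{"delta_pos":[0,0,0.05],"twist":[0,-1,0],"grip":5},{"delta_pos":[0,0,0.05],"twist":[0,-1,0],"grip":20},{"delta_pos":[0,0,0.05],"twist":[0,-1,0],"grip":35},{"delta_pos":[0,0,0.05],"twist":[0,-1,0],"grip":35}]' 25
python3 -c "
from plan import *
rep()"
```

```text
time_s: 16.9
ee_pos: [612.8, 263.8, 73.2]
ee_rot: [-90.0, -0.1, -36.9]
force: [0.5, -0.1, -0.3]
gripper_width: 30.6
t 16.9 box [-12.2  34.6] h 18.4 rot [-90.   -0.1 -36.9] F [ 0.5 -0.1 -0.3] T [-0.05  0.01 -0.  ] w 30.6
```

```bash

python3 -m pendant '[{"delta_pos":[0,-1.5,0],"twist":[0,0,0],"grip":35},{"delta_pos":[0,-4,0],"twist":[0,0,0],"grip":35},{"delta_pos":[0,-8,0],"twist":[0,0,0],"grip":35},{"delta_pos":[0,-12,0],"twist":[0,0,0],"grip":35},{"delta_pos":[0,-14,0],"twist":[0,0,0],"grip":35}]'
python3 -m pendant '[{"delta_pos":[-4,0,0],"twist":[0,0,0],"grip":35},{"delta_pos":[-8,0,0],"twist":[0,0,0],"grip":35},{"delta_pos":[-12,0,0],"twist":[0,0,0],"grip":35},{"delta_pos":[-15,0,0],"twist":[0,0,0],"grip":35},{"delta_pos":[-15,0,0],"twist":[0,0,0],"grip":35}]'
python3 - <<'E'
from plan import *
rep()
a=np.radians(BY); M=np.array([[np.cos(a),np.sin(a)],[-np.sin(a),np.cos(a)]])
for n in ('scene','side'):
    c=grab(n,10); C=c.cloud().reshape(-1,3); X=np.c_[(C[:,:2]-BO)@M.T,C[:,2]-PZ]
    q=X[(abs(X[:,1]+35)<20)&(X[:,0]>-20)&(X[:,0]<58)&(X[:,2]>29.5)&(X[:,2]<36)]
    if len(q)>5: print(n,'bar',len(q),np.median(q,0),cv2.minAreaRect(q[:,:2].astype(np.float32)))
    k=X[(abs(X[:,1]-35)<25)&(abs(X[:,0]+14)<25)&(X[:,2]>30)&(X[:,2]<38)]
    if len(k)>5: print(n,'knob',len(k),np.median(k,0),cv2.minAreaRect(k[:,:2].astype(np.float32)),cv2.PCACompute2(k[:,:2].astype(np.float32),None)[1][0])
    g=X[(abs(X[:,1])<58)&(X[:,0]>40)&(X[:,0]<90)&(X[:,2]>45)&(X[:,2]<88)]
    A=np.c_[g[:,2],np.ones(len(g))]; print(n,'guard slope',np.degrees(np.arctan(np.linalg.lstsq(A,g[:,0],rcond=None)[0][0])),len(g))
crop(Cam('pics/scene10.npz'),140,90,380,270,3.3,'pics/sc10.png'); crop(Cam('pics/side10.npz'),190,120,400,345,2.6,'pics/sd10.png')
E
```

```text
time_s: 17.4
ee_pos: [613.8, 264.4, 217.3]
ee_rot: [-89.7, -0.2, -36.9]
force: [0.9, 0.7, -0.4]
gripper_width: 32.0
time_s: 17.9
ee_pos: [489.6, 355.9, 213.3]
ee_rot: [-90.0, 0.0, -36.6]
force: [0.8, 0.5, 0.3]
gripper_width: 31.9
t 17.9 box [-118.1  146.1] h 158.5 rot [-90.    0.  -36.6] F [0.8 0.5 0.3] T [-0.04  0.   -0.  ] w 31.9
scene bar 189 [ 16.61431535 -35.52596517  32.38658619] ((18.80997657775879, -38.244415283203125), (77.68669891357422, 33.57266616821289), 1.44804847240448)
scene knob 68 [-14.3655228   32.80948731  33.85034238] ((-13.659280776977539, 33.664573669433594), (12.968207359313965, 31.25067901611328), 47.31529235839844) [-0.7010613  0.713101 ]
scene guard slope -5.454116720013401 741
side bar 205 [ 17.81263856 -32.25360809  32.39831017] ((18.892860412597656, -34.7578010559082), (21.763608932495117, 77.52287292480469), 89.94961547851562)
side knob 69 [-12.78567715  37.53454962  34.17097404] ((-12.264102935791016, 35.95163345336914), (11.949955940246582, 34.08113098144531), 42.604881286621094) [-0.7030074   0.71118253]
side guard slope -4.340480357909811 267
```

View pics/sc10.png

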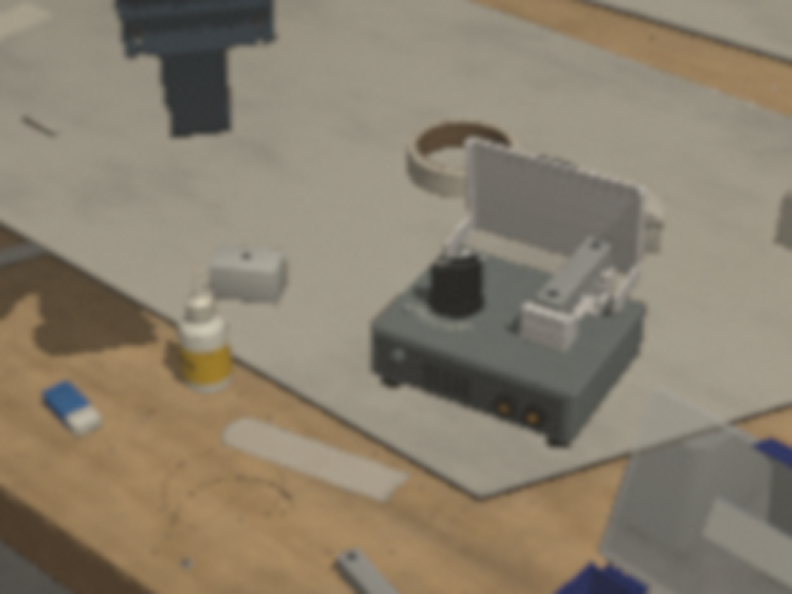

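View pics/sd10.png

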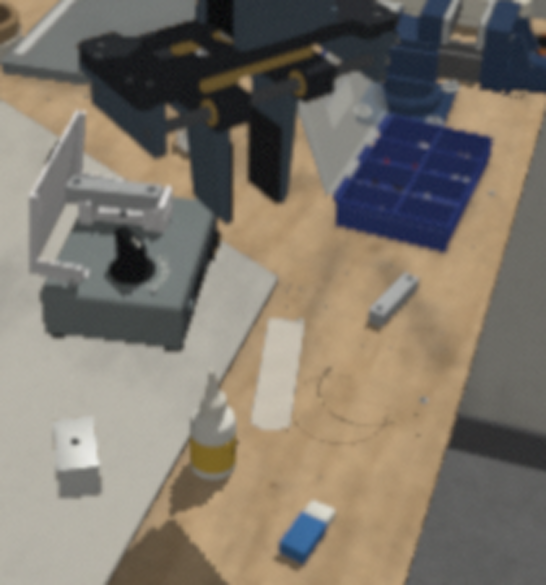

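The bar is seated and the guard is upright (scene crop 560,190). The wing stands about -45° to the box, its stop being at -45.8°, and the bystanders haven't moved. I'm handing in.

```bash
python3 -c "
from workcell import job,state
print(state()['force'],state()['qvel'].round(2)); print(job.job_done())"
```

```text
[ 1.33134453 -0.95636945  0.69779277] [-1.35  0.7  -0.61 -0.03 -0.01  0.05]
the job is handed in; nothing more can be done
None
```

The job is handed in at about 18 s of the 70 s allowed. The bar alone holds the guard open, and the knob is turned clockwise to its stop. The hand-in reports no verdict, so this rests on my own last checks.

**What I did:** I lifted the guard with the larger bar, pushed it onto its stop and felt the unit sitting about 2 mm to the front of nominal. I then lowered the bar into the rest until it bottomed at about 12 N, released it, and turned the wing until the stop torque showed.

**Last camera checks:**

| Item | Measured | Required |
|---|---|---|
| Bar centre, box x | about 19 mm | 10 to 34 mm |
| Bar centre, box y | about -35 mm | -42 to -28 mm |
| Bar top above panel | 32.4 mm (nominal 32) | centre 68 to 77 mm above underside, about 73 here |
| Bar in line with the box | within about 1° | 0.15 rad (8.6°) |
| Guard angle | about 85° (1.48 rad) | above 1.33 rad |
| Wing angle to the box | -45.4° | stop at -45.8° |

The weight, pin tub, glue bottle and eraser looked unmoved, and the gripper was well clear, with its fingertips about 210 mm above the bench.

**Small disagreements:**
- **Seating height:** the arm's own height reading at the seat was about 1.8 mm above what I expected.
- **Bar outline:** one scene-view outline of the bar came out too wide (34 mm) because part of the rest was caught in it. The side view agreed with the expected place.
- **Torque at the stop:** it reached about 0.6 N m at the wrist before I eased back 1° and let go.

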